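# Find the loose bolt and hold its cap open

## Robot

A 6-joint arm with a two-finger parallel gripper is mounted at the origin on a cart in front of the work surface, level with it; the furniture and walls round the work are solid. World frame = base frame: x ahead of the robot, y to its left, z up, the work surface at z = 0. Lengths are in mm, angles in degrees, forces in N, time in s.
With the tool pointing down it reaches from about 250 to 775 mm from the base axis. Payload 4 kg.
Tool frame: the origin (TCP) lies on the mounting face of the last link; the fingertips stand 199 mm ahead of it and the grasp point (between the pads) lies 180 mm ahead of it; z points along the fingers, y is the line along which they close (so a half turn about z gives the same grasp; the last joint's range is limited). The gripper opens to 94 mm and grips with 3 to 60 N. Pads are 16 mm wide; open, the fingers measure 119 mm over their backs; the gripper's body (75 mm by 177 mm) begins 78 mm behind the grasp point.
Start: joints at [-79.475, 4.996, 78.535, -0, 96.463, -5.907], TCP at [155.58, -527.537, 404.706] pointing down, gripper open.
Joint ranges: [-177.83, 177.83], [-43.37, 116.18], [15.69, 146.23], [-61.86, 241.86], [9.47, 152.12], [-147.06, 147.06]. Speed limits (degrees/s): [159.86, 159.86, 180, 180, 180, 180].

## Interface

Orientations are given as [roll, pitch, yaw] about the fixed x, y, z axes, in that order (R = Rz(yaw) Ry(pitch) Rx(roll)).
In Python, from bench import sensors, imaging, job, finder gives the robot as it stands.
- The arm moves only by the tool step_arm, never from a script. Its argument "targets" is one flat list of numbers, 5 for each row, row after row: the opening, from -1 (shut) to 1 (fully open), then the shift along the tool's x, y, z scaled (see below), then the turn about the tool's z scaled (see below). A call has exactly 8 rows; each row is the pose to reach, as a shift and turn from the pose commanded when the call began, along the tool's axes at that moment, turning the shorter way round; what a row does not reach only later rows make up. The controller multiplies each number of a shift by 200 mm and each number of a turn by pi rad. A row lasts 1/12 s, in which the tool goes at most 41.7 mm and 7.16 degrees, less where a joint would pass 70% of its speed; a pose out of reach is approached as far as the arm can. A call with a number of a shift or a turn outside -1 to 1 is refused whole. A call with a gripper value outside its range is refused whole. The fingers move at their own pace and stop on an object; the grip force is fixed at half the most. Time passes only in rows, so rows that repeat a pose let the fingers close, or fill a call up. It gives the time, the measured TCP pose, the force, the opening and the grip force at its end, in the units of the state.
- sensors.get_obs(): the state, without advancing time (a new reading comes with each control period).
- imaging.read_camera(name): name is "scene" or "top" or "wrist"; returns a dict with "color" (420x560x3 uint8, blue, green, red), "fx", "fy", "cx", "cy" (pixels), "origin" and "attitude" of the camera in the world. Camera axes: x right, y down, z forward; pixel columns grow to the right and rows downward; lengths in mm; the calibration is good to about 2 mm. A picture is of the moment at which its call begins. There is no depth.
- job.sign_off(): hands the job in; it is judged then, once.
Trained networks look in the newest picture that a camera, given by its name, has taken for a name from the list of things; names that differ only in an ending like _2 or _b are one class to them, and where a whole thing is asked for, a point or a joint stands for the part that bears it (a point fixed in the world has none). Each returns a list of dicts, best first, with "confidence" (0 to 1); they miss things now and then, are a little off and sometimes report something else, mostly with a low value. They report only what shows in the picture. A call takes as long as a camera call.
- finder.regions_of(name, camera): "mask" (420x560 bool, what is visible of it) and "rect" ([left, top, width, height] in pixels, round what is visible of it).
The state is a dict: "clock": time; "qpos": joint angles; "qd": joint speeds; "joint_torque": joint torques, N m; "tool_pos": TCP position; "tcp_rot": TCP orientation; "force": force on the tool from outside, world axes, zero at the start; "torque": the same for the moment, N m; "opening": finger opening in mm; "gripper_force": force on a finger pad.
Only numpy, scipy, OpenCV 4.12 (cv2) and the standard library are available. Lean on these libraries where they do the work, as an engineer would, in place of code of your own. Each camera call takes 0.05 s, during which the arm holds its last target. There are 200 camera calls.

## Task

One of the three bolts of the valve block on the bench is loose and sinks when tapped: with closed fingertips gently tap the three bolt heads from above, first the left one, then the middle one, then the right one. Then take the loose bolt's hinged cap by its knob, lift it open by about 50 degrees and finish while still holding it there, so that a colleague can get at the bolt. Leave the other two caps shut and the things round the block where they are.

Things in the scene. Friction and masses are not known exactly. Their poses are not given: they have to be found in the camera images.
- valve_block: aluminium valve block, fixed to the bench, 80 x 290 x 42 mm (its x, y, z) plus a brass port at each end; origin at the centre of its underside, its y axis runs along the row of three bolts towards the left bolt, its x axis points away from the robot
- bolt_left_head (a point): centre of the top of the left bolt's dark hexagonal head (left, middle and right as the robot sees them; 90 mm apart); the head is 24 mm across and at the start its top is 64 mm above the bench, 14 mm above its cap, through whose 32 mm hole it stands
- bolt_left (a joint): how far the left bolt has sunk (m): 0 at the start; a loose bolt slides straight down 7 mm to its stop under more than about 1.2 N and stays down, a tight one stays within 1 mm and is as hard as a rigid surface, so come down at no more than about 3 cm/s and stop at about 4 N
- cap_left_knob (a point): centre of the black round cross-knob at the front end of the left bolt's steel hinged cap: a cylinder 18 mm in diameter and 16 mm long whose axis lies along the block's y; pinch it across the 16 mm between its flat ends from above. It sits at the end of a 12 mm wide tongue, 29 mm in front of the block, 47 mm above the bench when shut. Cap plate 56 mm wide, 6 mm thick
- cap_left_hinge (a point): middle of the hinge line of the left cap (fixed to the block, parallel to its y axis), 105 mm behind the knob and at the same height when the cap is shut
- cap_left (a joint): angle of the left cap (rad): 0 shut and level, grows as the knob end swings up and away from the robot, stop at 1.3; a weak spring shuts it when let go (about 0.5 N at the knob when shut, plus the cap's 60 g, rising to 1.5 N)
- bolt_middle_head (a point): centre of the top of the middle bolt's dark hexagonal head (left, middle and right as the robot sees them; 90 mm apart); the head is 24 mm across and at the start its top is 64 mm above the bench, 14 mm above its cap, through whose 32 mm hole it stands
- bolt_middle (a joint): how far the middle bolt has sunk (m): 0 at the start; a loose bolt slides straight down 7 mm to its stop under more than about 1.2 N and stays down, a tight one stays within 1 mm and is as hard as a rigid surface, so come down at no more than about 3 cm/s and stop at about 4 N
- cap_middle_knob (a point): centre of the black round cross-knob at the front end of the middle bolt's steel hinged cap: a cylinder 18 mm in diameter and 16 mm long whose axis lies along the block's y; pinch it across the 16 mm between its flat ends from above. It sits at the end of a 12 mm wide tongue, 29 mm in front of the block, 47 mm above the bench when shut. Cap plate 56 mm wide, 6 mm thick
- cap_middle_hinge (a point): middle of the hinge line of the middle cap (fixed to the block, parallel to its y axis), 105 mm behind the knob and at the same height when the cap is shut
- cap_middle (a joint): angle of the middle cap (rad): 0 shut and level, grows as the knob end swings up and away from the robot, stop at 1.3; a weak spring shuts it when let go (about 0.5 N at the knob when shut, plus the cap's 60 g, rising to 1.5 N)
- bolt_right_head (a point): centre of the top of the right bolt's dark hexagonal head (left, middle and right as the robot sees them; 90 mm apart); the head is 24 mm across and at the start its top is 64 mm above the bench, 14 mm above its cap, through whose 32 mm hole it stands
- bolt_right (a joint): how far the right bolt has sunk (m): 0 at the start; a loose bolt slides straight down 7 mm to its stop under more than about 1.2 N and stays down, a tight one stays within 1 mm and is as hard as a rigid surface, so come down at no more than about 3 cm/s and stop at about 4 N
- cap_right_knob (a point): centre of the black round cross-knob at the front end of the right bolt's steel hinged cap: a cylinder 18 mm in diameter and 16 mm long whose axis lies along the block's y; pinch it across the 16 mm between its flat ends from above. It sits at the end of a 12 mm wide tongue, 29 mm in front of the block, 47 mm above the bench when shut. Cap plate 56 mm wide, 6 mm thick
- cap_right_hinge (a point): middle of the hinge line of the right cap (fixed to the block, parallel to its y axis), 105 mm behind the knob and at the same height when the cap is shut
- cap_right (a joint): angle of the right cap (rad): 0 shut and level, grows as the knob end swings up and away from the robot, stop at 1.3; a weak spring shuts it when let go (about 0.5 N at the knob when shut, plus the cap's 60 g, rising to 1.5 N)
- petri_0: petri dish 59 mm across, 14 mm high, beside the block's left end; a bystander, leave alone; origin under its centre
- timer: lab timer 62 x 62 x 19 mm, beside the block's right end; a bystander, leave alone; origin under its centre
- bottle_small: small amber bottle with white cap, 34 mm across, 64 mm high, behind the block; a bystander, leave alone; origin under its centre
- marker_1: marker pen 135 mm long, 17 mm thick, lying behind the block; a bystander, leave alone; origin under its centre
- pipette_main: pipette 265 mm long lying at the left of the bench; a bystander, leave alone; origin under its centre

How it is judged:
By the outcome, as a careful person would: the job done as asked, in the order asked, and still so for the second after the job is handed in, while the arm keeps its last pose, push and grip.
It also fails if it takes over 51 s, if anything falls off the work surface, if the arm or the gripper's body presses on something with over 40 N, if the wrist force passes 120 N, or if a joint passes its speed limit or range.

## Working session

There is one attempt and no reset: what is moved stays moved. The work goes in short steps, Python scripts to look and compute and a tool call to move; the robot and the scene stay as the last step left them, time stands still between calls to the robot, and variables do not carry over. Pictures are saved under pics/ and viewed, at most 10 in all, crops included, and the job is handed in when it is done.

Besides the shell and the picture viewer there is one more tool, called after "Request:" as name(argument=value, ...) on one line, values as JSON. step_arm: Moves the arm, as the interface text tells. Its arguments: {"type":"object","properties":{"targets":{"type":"array"}},"required":["targets"]}

```bash
mkdir -p pics
cat > h.py <<'E'
import numpy as np,cv2
from scipy.spatial.transform import Rotation as R
from bench import sensors, imaging, job, finder
def att(c):
    a=np.array(c["attitude"],float)
    return a if a.shape==(3,3) else R.from_euler('xyz',a,degrees=True).as_matrix()
def ray(c,u,v,z):
    d=att(c)@np.array([(u-c["cx"])/c["fx"],(v-c["cy"])/c["fy"],1]);o=np.array(c["origin"],float)
    return o+d*(z-o[2])/d[2]
def proj(c,p):
    q=att(c).T@(np.array(p,float)-np.array(c["origin"]));return c["fx"]*q[0]/q[2]+c["cx"],c["fy"]*q[1]/q[2]+c["cy"]
E
python3 - <<'E'
from h import *
o=sensors.get_obs();print(o)
for n in["top","scene"]:
    c=imaging.read_camera(n);cv2.imwrite(f"pics/{n}0.png",c["color"])
    print(n,c["origin"],c["attitude"],c["fx"],c["cx"],c["cy"])
    for k,z in[("bolt_left_head",64),("cap_left_knob",47),("valve_block",42)]:
        for r in finder.regions_of(k,n)[:5]:
            m=r["mask"];v,u=np.nonzero(m)
            print(k,round(r["confidence"],2),r["rect"],u.mean().round(1),v.mean().round(1),ray(c,u.mean(),v.mean(),z).round(0))
E
```

```text
{'clock': 0.0, 'qpos': array([-7.94763750e+01,  5.03940759e+00,  7.86243718e+01, -1.32240172e-03,
        9.64634837e+01, -5.90741536e+00]), 'qd': array([-0.03199883, -0.03313455,  0.10959523, -0.07144398,  0.02929542,
        0.06010457]), 'joint_torque': array([-1.97840985e-03, -3.40184391e+01, -3.02429867e+01,  7.16269319e-02,
        3.29552300e-02, -1.49746807e-04]), 'tool_pos': array([ 155.54269023, -527.42767256,  403.50415705]), 'tcp_rot': array([-1.79873277e+02, -1.17907217e-02,  1.64308799e+01]), 'force': array([-0.06391341,  0.36901355,  0.50536103]), 'torque': array([ 0.01496329, -0.00334673,  0.04495405]), 'gripper_force': 0.0, 'opening': 93.66448363582472}
top [ 266.06721253   97.94722357 1474.91306418] [-169.33511926   -0.17412083  -91.45237036] 505.28237368004886 279.75356862746423 215.0698148413381
bolt_left_head 0.58 [306.8, 214.9, 6.7, 7.5] 307.9 218.2 [521.   7.  64.]
cap_left_knob 0.65 [299.4, 203.8, 18.2, 38.6] 308.0 219.9 [519.   6.  47.]
cap_left_knob 0.19 [336.5, 210.9, 6.3, 7.7] 339.3 214.5 [532. -84.  47.]
valve_block 0.7 [286.1, 195.9, 103.7, 48.5] 338.3 216.0 [529. -82.  42.]
scene [-437.69845617  793.21898518  596.68802304] [-114.15341078   -1.13031947 -124.88403261] 411.780067764531 283.2289498471673 208.38751162203735
bolt_left_head 0.59 [304.4, 201.3, 13.0, 9.3] 309.1 206.5 [499.  27.  64.]
cap_left_knob 0.57 [298.2, 201.8, 33.0, 16.3] 311.1 210.1 [502.  15.  47.]
cap_left_knob 0.32 [336.2, 189.1, 25.4, 11.4] 347.0 196.4 [ 526. -165.   47.]
valve_block 0.72 [285.6, 193.8, 79.3, 40.4] 324.6 208.5 [497. -38.  42.]
valve_block 0.59 [296.1, 201.8, 31.6, 13.9] 310.8 209.7 [514.   6.  42.]
```

Run:
```python
import cv2
a=cv2.imread("pics/top0.png")[150:290,240:430]
cv2.imwrite("pics/topc.png",cv2.resize(a,None,fx=4,fy=4,interpolation=cv2.INTER_CUBIC))
```

```text
(no output)
```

View pics/topc.png

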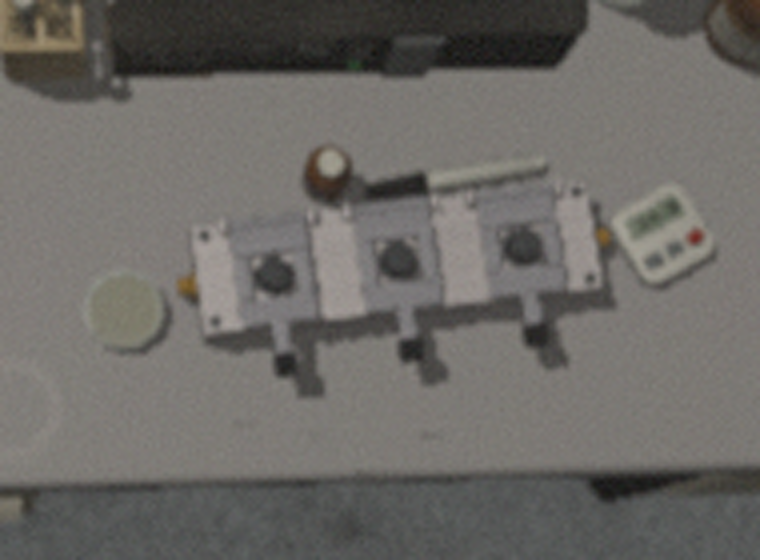

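Run:
```python
from h import *
c=imaging.read_camera("top")
B=[(308.5,218.25),(340,214.75),(370.75,211.25)];K=[(311.5,241),(342.75,237.25),(374.25,233.75)]
b=np.array([ray(c,*p,64) for p in B]);k=np.array([ray(c,*p,47) for p in K])
print(b.round(1),k.round(1),np.linalg.norm(np.diff(b,axis=0),axis=1),np.linalg.norm(b-k,axis=1))
d=b[0]-b[2];e=k[0]-k[2];print(np.degrees(np.arctan2(-d[0],d[1])),np.degrees(np.arctan2(-e[0],e[1])))
w=imaging.read_camera("wrist");o=sensors.get_obs()
T=R.from_euler('xyz',o["tcp_rot"],degrees=True).as_matrix();print(w["fx"],T.T@(np.array(w["origin"])-o["tool_pos"]),(R.from_matrix(T.T@att(w))).as_euler('xyz',degrees=True))
print(T.T@(np.array([b[1][0]-60,b[1][1],380])-o["tool_pos"]))
```

```text
[[ 520.4    5.6   64. ]
 [ 528.3  -84.3   64. ]
 [ 536.2 -172.3   64. ]] [[ 457.4   -1.7   47. ]
 [ 465.9  -91.3   47. ]
 [ 473.8 -181.8   47. ]] [90.24507615 88.39311211] [65.63876829 64.96087806 65.387285  ]
5.090038192224569 5.202545791244589
338.40607828719635 [ 7.54684187e+01 -6.66758973e-02  2.08738450e+01] [-1.50395260e+01 -9.88770637e-03  8.99701102e+01]
[ 425.27865424 -336.66968482   24.6582905 ]
```

Request:
step_arm(targets=[-1,0.15,-0.122,0,0,-1,0.3,-0.244,0,0,-1,0.45,-0.366,0,0,-1,0.6,-0.488,0,0,-1,0.75,-0.61,0,0,-1,0.9,-0.732,0,0,-1,1,-0.815,0,0,-1,1,-0.815,0,0])

```text
clock: 1.17
tool_pos: [303.0, -311.2, 405.3]
tcp_rot: [180.0, -0.1, 16.8]
force: [-0.7, -0.4, 0.1]
opening: 44.3
gripper_force: 0.0
```

Request:
step_arm(targets=[-1,0.15,-0.122,0,0,-1,0.3,-0.244,0,0,-1,0.45,-0.366,0,0,-1,0.6,-0.488,0,0,-1,0.75,-0.61,0,0,-1,0.9,-0.732,0,0,-1,1,-0.815,0,0,-1,1,-0.815,0,0])

```text
clock: 1.83
tool_pos: [448.8, -99.1, 404.5]
tcp_rot: [-179.9, -0.1, 16.7]
force: [-0.3, 0.3, -0.2]
opening: 0.4
gripper_force: 0.0
```

Request:
step_arm(targets=[-1,0.1,-0.08,0.04,0.02,-1,0.2,-0.16,0.08,0.04,-1,0.3,-0.25,0.14,0.063,-1,0.4,-0.32,0.2,0.063,-1,0.505,-0.41,0.25,0.063,-1,0.505,-0.41,0.25,0.063,-1,0.505,-0.41,0.25,0.063,-1,0.505,-0.41,0.25,0.063])

```text
clock: 2.5
tool_pos: [520.6, 4.2, 354.8]
tcp_rot: [179.9, 0.0, 5.0]
force: [0.2, 0.1, -0.1]
opening: 0.4
gripper_force: 0.0
```

Run:
```python
from h import *
o=sensors.get_obs();print(o["clock"],o["tool_pos"],o["tcp_rot"],o["force"],o["opening"])
w=imaging.read_camera("wrist");a=w["color"].copy();cv2.imwrite("pics/w1.png",a)
for p in [(520.4,5.6,64),(528.3,-84.3,64),(536.2,-172.3,64),(457.4,-1.7,47),(465.9,-91.3,47),(473.8,-181.8,47)]: print(np.round(proj(w,p),1))
for k,z in[("bolt_left_head",64),("cap_left_knob",47)]:
    for r in finder.regions_of(k,"wrist")[:5]:
        v,u=np.nonzero(r["mask"]);print(k,round(r["confidence"],2),r["rect"],ray(w,u.mean(),v.mean(),z).round(1))
```

```text
2.5 [520.64837674   4.23339575 354.83165639] [1.79936093e+02 1.93429889e-02 5.03295166e+00] [ 0.15721579  0.14880806 -0.12723338] 0.41395474818833145
[277.  208.7]
[385.9 208.8]
[492.5 208.6]
[279.1 269.8]
[376.3 269.1]
[474.4 269.2]
bolt_left_head 0.6 [264.6, 188.9, 26.0, 31.1] [523.6   5.9  64. ]
cap_left_knob 0.58 [241.9, 154.2, 69.1, 87.7] [530.    6.6  47. ]
```

View pics/w1.png

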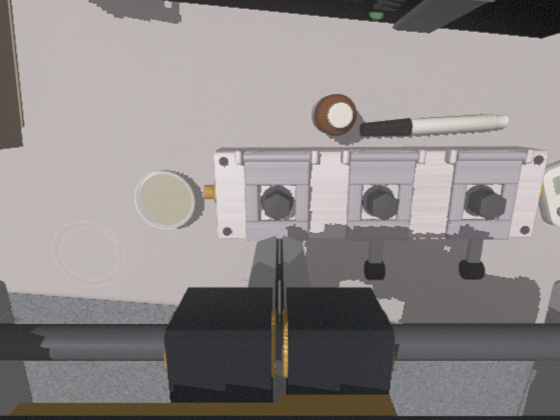

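Run:
```python
import cv2
a=cv2.imread("pics/w1.png")[170:290,240:520]
cv2.imwrite("pics/w1c.png",cv2.resize(a,None,fx=2.8,fy=2.8,interpolation=cv2.INTER_CUBIC))
```

```text
(no output)
```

View pics/w1c.png

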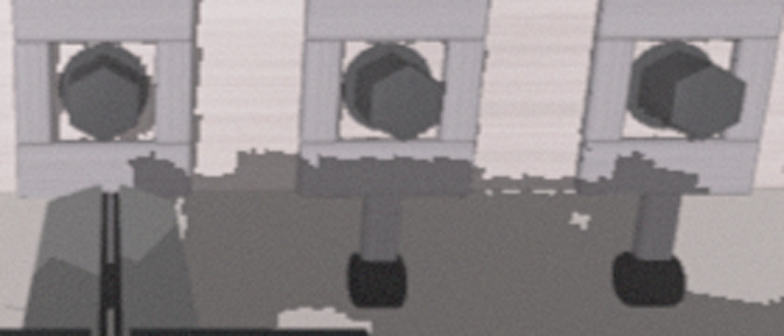

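Request:
step_arm(targets=[-1,0.005,-0.003,0.08,0,-1,0.01,-0.006,0.17,0,-1,0.01,-0.006,0.26,0,-1,0.01,-0.006,0.33,0,-1,0.01,-0.006,0.38,0,-1,0.01,-0.006,0.4,0,-1,0.01,-0.006,0.41,0,-1,0.01,-0.006,0.42,0])

```text
clock: 3.32
tool_pos: [522.8, 6.6, 271.5]
tcp_rot: [180.0, -0.1, 5.1]
force: [-0.8, 0.5, -0.8]
opening: 0.5
gripper_force: 0.0
```

Request:
step_arm(targets=[-1,0,0,0.005,0,-1,0,0,0.01,0,-1,0,0,0.015,0,-1,0,0,0.02,0,-1,0,0,0.02,0,-1,0,0,0.02,0,-1,0,0,0.02,0,-1,0,0,0.02,0])

```text
clock: 3.98
tool_pos: [522.6, 6.9, 266.7]
tcp_rot: [180.0, -0.0, 5.1]
force: [-0.3, -0.5, -1.3]
opening: 0.3
gripper_force: 0.0
```

Request:
step_arm(targets=[-1,0,0,0.002,0,-1,0,0,0.004,0,-1,0,0,0.006,0,-1,0,0,0.008,0,-1,0,0,0.01,0,-1,0,0,0.012,0,-1,0,0,0.014,0,-1,0,0,0.016,0])

```text
clock: 4.65
tool_pos: [522.6, 6.9, 263.4]
tcp_rot: [180.0, -0.0, 5.1]
force: [-0.1, 0.6, 1.2]
opening: 0.3
gripper_force: 0.5
```

Request:
step_arm(targets=[-1,0,0,0.001,0,-1,0,0,0.002,0,-1,0,0,0.003,0,-1,0,0,0.004,0,-1,0,0,0.005,0,-1,0,0,0.005,0,-1,0,0,0.005,0,-1,0,0,0.005,0])

```text
clock: 5.32
tool_pos: [522.6, 6.9, 262.5]
tcp_rot: [180.0, -0.0, 5.1]
force: [-0.2, -0.3, 0.6]
opening: 0.2
gripper_force: 0.4
```

Request:
step_arm(targets=[-1,0,0,0.001,0,-1,0,0,0.002,0,-1,0,0,0.003,0,-1,0,0,0.004,0,-1,0,0,0.005,0,-1,0,0,0.005,0,-1,0,0,0.005,0,-1,0,0,0.005,0])

```text
clock: 5.98
tool_pos: [522.6, 6.9, 261.4]
tcp_rot: [180.0, 0.0, 5.1]
force: [0.6, 0.1, 0.7]
opening: 0.4
gripper_force: 0.2
```

Request:
step_arm(targets=[-1,0,0,0.001,0,-1,0,0,0.002,0,-1,0,0,0.003,0,-1,0,0,0.004,0,-1,0,0,0.005,0,-1,0,0,0.006,0,-1,0,0,0.007,0,-1,0,0,0.008,0])

```text
clock: 6.65
tool_pos: [522.6, 6.9, 259.9]
tcp_rot: [180.0, -0.0, 5.1]
force: [0.2, 0.1, 0.5]
opening: 0.5
gripper_force: 0.5
```

Request:
step_arm(targets=[-1,0,0,0.001,0,-1,0,0,0.002,0,-1,0,0,0.003,0,-1,0,0,0.004,0,-1,0,0,0.005,0,-1,0,0,0.006,0,-1,0,0,0.007,0,-1,0,0,0.008,0])

```text
clock: 7.32
tool_pos: [522.6, 6.9, 258.3]
tcp_rot: [180.0, -0.0, 5.1]
force: [-0.5, 0.3, 0.1]
opening: 0.6
gripper_force: 0.5
```

Request:
step_arm(targets=[-1,0,0,0.001,0,-1,0,0,0.002,0,-1,0,0,0.003,0,-1,0,0,0.004,0,-1,0,0,0.005,0,-1,0,0,0.006,0,-1,0,0,0.007,0,-1,0,0,0.008,0])

```text
clock: 7.98
tool_pos: [522.6, 6.9, 256.6]
tcp_rot: [180.0, -0.0, 5.1]
force: [-1.5, 0.1, 1.4]
opening: 0.4
gripper_force: 0.5
```

Run:
```python
from h import *
o=sensors.get_obs();print(o["clock"],o["tool_pos"],o["force"])
w=imaging.read_camera("wrist");a=w["color"]
o=sensors.get_obs();print(o["force"])
u,v=map(int,proj(w,(o["tool_pos"][0],o["tool_pos"][1],o["tool_pos"][2]-199)));print(u,v,proj(w,(522.5,5.6,64)))
cv2.imwrite("pics/w2.png",cv2.resize(a[60:330,140:500],None,fx=2.2,fy=2.2,interpolation=cv2.INTER_CUBIC))
```

```text
7.9833 [522.59207689   6.87815951 256.6376574 ] [-1.5361746   0.12361973  1.44764607]
[-1.31732658 -0.19352501  1.0871236 ]
279 252 (np.float64(281.4027878123397), np.float64(257.26507361949155))
```

View pics/w2.png

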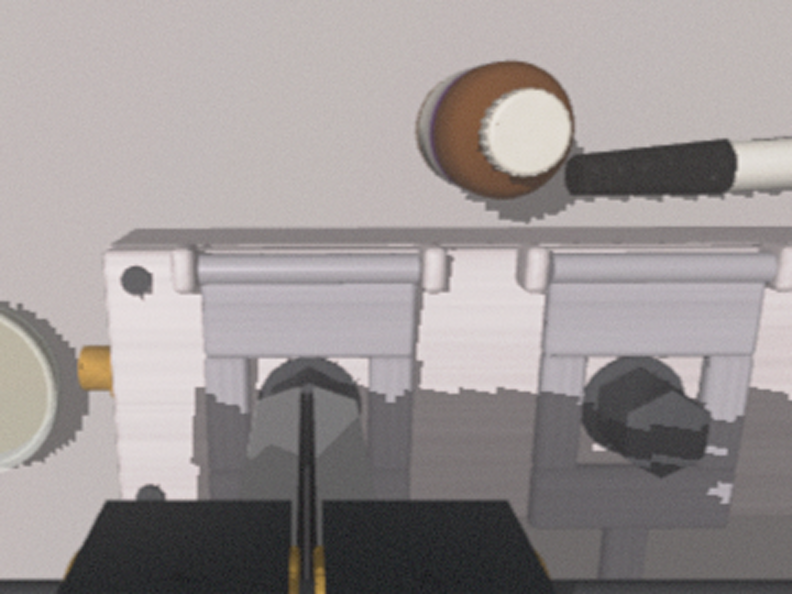

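The fingertips rest on the left head (about 308,385 in the crop). It shows less side wall than the middle head (about 640,420), so the left bolt has sunk. I'll press it to its stop.

Request:
step_arm(targets=[-1,0,0,0.001,0,-1,0,0,0.002,0,-1,0,0,0.003,0,-1,0,0,0.004,0,-1,0,0,0.005,0,-1,0,0,0.005,0,-1,0,0,0.005,0,-1,0,0,0.005,0])

```text
clock: 8.7
tool_pos: [522.6, 6.9, 256.4]
tcp_rot: [180.0, -0.0, 5.1]
force: [-2.6, 0.7, 6.3]
opening: 0.1
gripper_force: 2.8
```

Request:
step_arm(targets=[-1,0,0,-0.07,0,-1,0,0,-0.13,0,-1,0,0.1,-0.13,0,-1,-0.001,0.25,-0.13,0,-1,-0.003,0.38,-0.13,0,-1,-0.003,0.44,-0.12,0,-1,-0.003,0.455,-0.1,0,-1,-0.003,0.455,-0.09,0])

```text
clock: 9.37
tool_pos: [530.0, -84.2, 273.0]
tcp_rot: [-180.0, 0.0, 5.0]
force: [-0.2, 0.0, -0.5]
opening: 0.4
gripper_force: 0.0
```

Request:
step_arm(targets=[-1,0,0,0.007,0,-1,0,0,0.014,0,-1,0,0,0.021,0,-1,0,0,0.028,0,-1,0,0,0.035,0,-1,0,0,0.04,0,-1,0,0,0.044,0,-1,0,0,0.046,0])

```text
clock: 10.03
tool_pos: [530.0, -83.7, 264.4]
tcp_rot: [180.0, 0.0, 5.1]
force: [-0.6, 0.6, 0.1]
opening: 0.5
gripper_force: 0.0
```

Request:
step_arm(targets=[-1,0,0,0.001,0,-1,0,0,0.002,0,-1,0,0,0.003,0,-1,0,0,0.004,0,-1,0,0,0.005,0,-1,0,0,0.006,0,-1,0,0,0.007,0,-1,0,0,0.007,0])

```text
clock: 10.7
tool_pos: [530.1, -83.8, 263.3]
tcp_rot: [180.0, -0.0, 5.1]
force: [-0.3, 0.2, 1.5]
opening: 0.3
gripper_force: 0.7
```

Request:
step_arm(targets=[-1,0,0,0.001,0,-1,0,0,0.0015,0,-1,0,0,0.002,0,-1,0,0,0.0025,0,-1,0,0,0.0025,0,-1,0,0,0.0025,0,-1,0,0,0.0025,0,-1,0,0,0.0025,0])

```text
clock: 11.37
tool_pos: [530.1, -83.8, 263.3]
tcp_rot: [180.0, -0.0, 5.1]
force: [-2.0, 0.2, 5.6]
opening: 0.4
gripper_force: 2.6
```

Request:
step_arm(targets=[-1,0,0,-0.04,0,-1,0,0,-0.09,0,-1,0,0.1,-0.09,0,-1,0,0.25,-0.09,0,-1,0,0.38,-0.09,0,-1,0,0.44,-0.08,0,-1,0,0.449,-0.06,0,-1,0,0.449,-0.05,0])

```text
clock: 12.03
tool_pos: [537.9, -173.4, 271.9]
tcp_rot: [-179.9, 0.0, 5.0]
force: [-0.2, 0.0, 0.9]
opening: 0.7
gripper_force: 0.0
```

Request:
step_arm(targets=[-1,0,0,0.006,0,-1,0,0,0.012,0,-1,0,0,0.018,0,-1,0,0,0.024,0,-1,0,0,0.03,0,-1,0,0,0.035,0,-1,0,0,0.04,0,-1,0,0,0.042,0])

```text
clock: 12.7
tool_pos: [538.0, -173.1, 264.0]
tcp_rot: [180.0, 0.0, 5.1]
force: [0.2, 0.0, -0.4]
opening: 0.4
gripper_force: 0.0
```

Request:
step_arm(targets=[-1,0,0,0.001,0,-1,0,0,0.002,0,-1,0,0,0.003,0,-1,0,0,0.004,0,-1,0,0,0.005,0,-1,0,0,0.006,0,-1,0,0,0.006,0,-1,0,0,0.006,0])

```text
clock: 13.37
tool_pos: [538.0, -173.3, 263.3]
tcp_rot: [180.0, -0.0, 5.1]
force: [-0.2, -0.1, 2.9]
opening: 0.7
gripper_force: 1.1
```

Request:
step_arm(targets=[-1,0,0,-0.1,0,-1,0,0,-0.25,0,-1,-0.06,-0.15,-0.3,0,-1,-0.12,-0.34,-0.3,0,-0.1,-0.18,-0.53,-0.3,0,-0.1,-0.25,-0.71,-0.3,0,-0.1,-0.3,-0.85,-0.3,0,-0.1,-0.321,-0.9,-0.3,0])

```text
clock: 14.03
tool_pos: [456.4, 3.1, 322.8]
tcp_rot: [-179.9, 0.0, 5.3]
force: [-0.3, 0.2, 0.7]
opening: 23.8
gripper_force: 0.0
```

Request:
step_arm(targets=[-0.1,0,0,0.05,0,-0.1,0,0,0.1,0,-0.1,0,0,0.1,0,-0.1,0,0,0.1,0,-0.1,0,0,0.1,0,-0.1,0,0,0.1,0,-0.1,0,0,0.1,0,-0.1,0,0,0.1,0])

```text
clock: 14.7
tool_pos: [458.4, -0.1, 303.2]
tcp_rot: [180.0, -0.0, 5.1]
force: [0.9, 0.1, -1.7]
opening: 42.3
gripper_force: 0.0
```

Run:
```python
from h import *
o=sensors.get_obs();print(o["clock"],o["tool_pos"],o["force"],o["opening"])
w=imaging.read_camera("wrist");a=w["color"]
print(proj(w,(458,0.2,47)),[proj(w,(458+d,.2,56)) for d in(-10,0,10)])
cv2.imwrite("pics/w3.png",a)
c=imaging.read_camera("top");cv2.imwrite("pics/t3.png",c["color"])
```

```text
14.7 [ 4.58421657e+02 -6.98063717e-02  3.03229582e+02] [ 0.9436942   0.09747014 -1.69342196] 42.34292747776474
(np.float64(278.577400304031), np.float64(222.14821767983284)) [(np.float64(277.3255467794179), np.float64(239.36223528097014)), (np.float64(278.5643409172451), np.float64(226.0714233017015)), (np.float64(279.83024036643025), np.float64(212.48980303887853))]
```

View pics/w3.png

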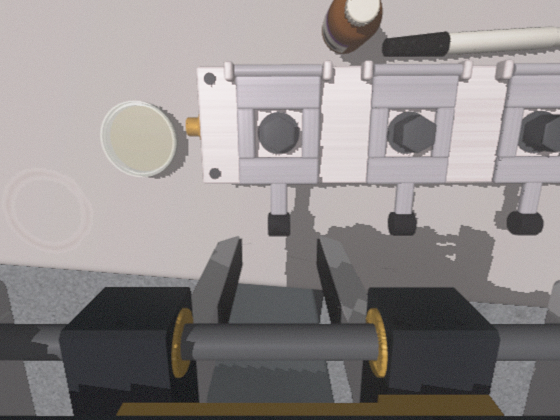

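The left knob shows at about (279,224), and my estimate projects to (279,222–226). The open fingers are centred on it, so I'll go down and grip.

Request:
step_arm(targets=[-0.1,0,0,0.05,0,-0.1,0,0,0.12,0,-0.1,0,0,0.19,0,-0.1,0,0,0.26,0,-0.1,0,0,0.32,0,-0.1,0,0,0.36,0,-0.1,0,0,0.37,0,-0.1,0,0,0.37,0])

```text
clock: 15.47
tool_pos: [457.8, 0.4, 228.1]
tcp_rot: [-180.0, 0.1, 5.1]
force: [-0.5, 1.0, -1.0]
opening: 42.1
gripper_force: 0.0
```

Request:
step_arm(targets=[-0.5,0,0,0,0,-0.6,0,0,0,0,-0.7,0,0,0,0,-1,0,0,0,0,-1,0,0,0,0,-1,0,0,0,0,-1,0,0,0,0,-1,0,0,0,0])

```text
clock: 16.13
tool_pos: [458.4, 0.3, 229.4]
tcp_rot: [180.0, -0.1, 5.1]
force: [1.3, -0.6, 1.7]
opening: 15.8
gripper_force: 30.0
```

Request:
step_arm(targets=[-1,0.001,0,-0.027,0,-1,0.003,0,-0.055,0,-1,0.007,0,-0.087,0,-1,0.013,0,-0.118,0,-1,0.022,0,-0.149,0,-1,0.032,0,-0.18,0,-1,0.042,0,-0.205,0,-1,0.049,0,-0.222,0])

```text
clock: 16.8
tool_pos: [467.9, 1.2, 273.8]
tcp_rot: [180.0, 0.1, 5.1]
force: [1.3, -1.0, -4.4]
opening: 15.4
gripper_force: 30.0
```

Request:
step_arm(targets=[-1,0.012,0,-0.025,0,-1,0.028,0,-0.052,0,-1,0.046,0,-0.079,0,-1,0.065,0,-0.105,0,-1,0.086,0,-0.129,0,-1,0.108,0,-0.153,0,-1,0.128,0,-0.171,0,-1,0.138,0,-0.18,0])

```text
clock: 17.47
tool_pos: [495.9, 3.7, 309.9]
tcp_rot: [-180.0, 0.0, 5.1]
force: [-1.0, -2.0, -4.7]
opening: 15.7
gripper_force: 30.0
```

Request:
step_arm(targets=[-1,0,0,0,0,-1,0,0,0,0,-1,0,0,0,0,-1,0,0,0,0,-1,0,0,0,0,-1,0,0,0,0,-1,0,0,0,0,-1,0,0,0,0])

```text
clock: 18.13
tool_pos: [495.3, 3.7, 309.5]
tcp_rot: [180.0, -0.0, 5.1]
force: [-1.6, -3.0, -3.0]
opening: 16.1
gripper_force: 30.0
```

Run:
```python
from h import *
o=sensors.get_obs();print(o["clock"],o["tool_pos"],o["force"],o["opening"],o["gripper_force"])
a=imaging.read_camera("scene")["color"][120:270,220:420]
b=imaging.read_camera("wrist")["color"]
cv2.imwrite("pics/s4.png",np.hstack([cv2.resize(a,(400,300),interpolation=cv2.INTER_CUBIC),cv2.resize(b,(400,300))]))
```

```text
18.1333 [495.3427303    3.67087409 309.46297004] [-1.55201443 -3.01670991 -3.003352  ] 16.137790231228088 29.99895304441452
```

View pics/s4.png

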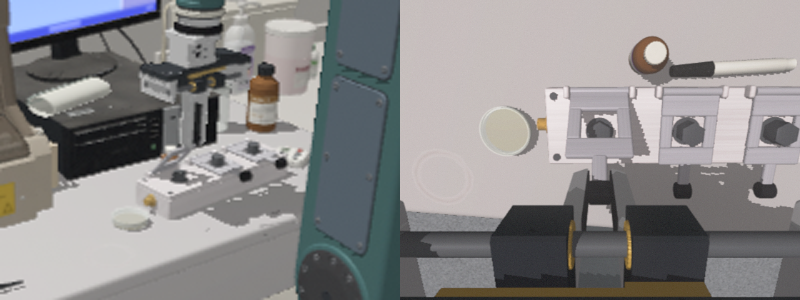

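The pictures show the left cap raised, with its knob held between the fingers (right half, about 600,185). The other two caps are shut and the things round the block haven't moved. The knob has risen 80 mm and gone back 37 mm, which is 50°.

```bash
python3 -c "
from bench import job;print(job.sign_off())"
```

```text
the job is handed in; nothing more can be done
None
```

The left bolt was the loose one: it sank 7 mm when tapped, while the middle and right ones held firm; its cap is held open at about 50° and the job is handed in, though the left and middle taps peaked at about 6 N instead of the advised 4 N.

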